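Hook the lamp-oil pot onto the spring balancer

ROBOT

A 6-joint arm with a two-finger parallel gripper is mounted at the origin on the work surface. World frame = base frame: x ahead of the robot, y to its left, z up, the work surface at z = 0. Lengths are in m, angles in rad, forces in N, time in s.
With the tool pointing down it reaches from about 0.35 to 0.925 m from the base axis. Payload 6.4 kg.
Tool frame: the origin (TCP) lies midway between the tips of the shut fingers; the grasp point (between the pads) lies 19 mm behind it (ctrl.grip_depth is the distance from the TCP to the grasp point, in m); z points along the fingers, y is the line along which they close (so a half turn about z gives the same grasp; the last joint's range is limited). The gripper opens to 94 mm and grips with 3 to 60 N. Pads are 16 mm wide; open, the fingers measure 119 mm over their backs; the gripper's body (75 mm by 177 mm) begins 78 mm behind the grasp point.
Start: joints at [-1.408, 0.245, 1.558, -0, 1.339, -0.174], TCP at [0.215, -0.613, 0.205] pointing down, gripper open.
Joint ranges: [-3.13, 3.13], [-1.02, 2.26], [0.13, 2.54], [-0.95, 4.09], [0.21, 2.88], [-2.74, 2.74]. Speed limits (rad/s): [2.57, 2.57, 3.14, 3.14, 3.14, 3.14].

INTERFACE

Orientations are given as a 3x3 rotation matrix whose columns are the frame's x, y, z axes.
In Python, from bench import ctrl gives the robot as it stands. The module is installed in compiled form; this text tells all that it offers.
- The arm moves only by the tool move_arm, never from a script. Its argument "rows" is a list of rows, each an object with "offset": the shift along the tool's x, y, z in units of 30 cm (1.0 is 30 cm), a list of three; "roll": the turn about the tool's z in units of 45 degrees (1.0 is 45 degrees). In form: [{"offset": [dx, dy, dz], "roll": roll}, ...]. A call has exactly 10 rows; each row is the pose to reach, as a shift and turn from the pose commanded when the call began, along the tool's axes at that moment; what a row does not reach only later rows make up. A row lasts 1/10 s, in which the tool goes at most 50 mm and 8.59 degrees, less where a joint would pass 70% of its speed; a pose out of reach is approached as far as the arm can. A call with a number of a shift or a turn outside -1 to 1 is refused whole. A call with a gripper value outside its range is refused whole. "hand" is the finger opening in mm, from 0 to 94, set as the call begins (left out, the last holds). The fingers move at their own pace and stop on an object; the grip force is fixed at half the most. Time passes only in rows, so rows that repeat a pose let the fingers close, or fill a call up. It gives the time, the measured TCP pose, the force, the opening and the grip force at its end, in the units of the state.
- ctrl.get_obs(): the state, without advancing time (a new reading comes with each control period).
- ctrl.read_camera(name): name is "side" or "top"; returns a dict with "img" (480x640x3 uint8, blue, green, red), "fx", "fy", "cx", "cy" (pixels), "pose" (4x4, takes a point from camera to world coordinates). Camera axes: x right, y down, z forward; pixel columns grow to the right and rows downward; lengths in m; the calibration is good to about 2 mm. A picture is of the moment at which its call begins. There is no depth.
- ctrl.finish_job(): hands the job in; it is judged then, once.
Trained networks look in a picture, given as the dict that the camera call returned (one of the last four; its "shot" number tells which), for a name from the list of things; names that differ only in an ending like _2 or _b are one class to them, and where a whole thing is asked for, a point or a joint stands for the part that bears it (a point fixed in the world has none). Each returns a list of dicts, best first, with "score" (0 to 1); they miss things now and then, are a little off and sometimes report something else, mostly with a low value. They report only what shows in the picture. A call takes as long as a camera call. They do not tell look-alikes from the thing itself.
- ctrl.recognise(picture, name): "point" ([x, y, z] in m, in world coordinates, good to about 4 mm: the middle of the surface that is visible of it).
- ctrl.masks_of(picture, name): "region" (480x640 bool, what is visible of it).
- ctrl.tip_of(picture, name): "point" ([x, y, z] in m, in world coordinates, good to about 4 mm: a listed point, or the origin of a listed thing).
The state is a dict: "time_s": time; "qpos": joint angles; "qd": joint speeds; "joint_efforts": joint torques, N m; "position": TCP position; "tool_rot": TCP orientation; "contact_force": force on the tool from outside, world axes, zero at the start; "ft_torque": the same for the moment, N m; "grip_width": finger opening in m; "finger_force": force on a finger pad.
Only numpy, scipy, OpenCV 4.12 (cv2) and the standard library are available. Lean on these libraries where they do the work, as an engineer would, in place of code of your own. Each camera call takes 0.05 s, during which the arm holds its last target. There are 200 camera calls.

TASK

Take the spring balancer by its black grip, pull it down against its spring and bring its hook under the pot's handle bar, then let it up gently, in the hand, until the hook has taken the bar and pulls firmly on it; only then let go. Do not let the hook snap upwards at any time, do not wrench the pot's handle, leave the pot standing where it is and leave the other things alone.

Things in the scene. Friction and masses are not known exactly. Their poses are not given: they have to be found in the camera images.
- stand: Grey balancer stand, fixed to the table: base plate 170 x 200 x 12 mm, upright steel post 22 mm thick and 412 mm high, spring drum on top (up to z 475 mm). Origin on the post's axis at table height; the hook arm swivels about this vertical axis.
- yoke: Grip end of the swivelling arm. Origin: centre of the upright round black grip, 220 mm from the post's axis. Grip 26 mm in diameter from 25 mm below to 16 mm above the origin, then a 34 mm head up to +28 mm. Under it a 48 mm flange (top 25 mm below the origin), then the level arm (16 mm wide, 30 to 44 mm below), running along the yoke's +x to the post. z up; the hook opens to -y.
- stem_clamp (a point): Underside of the arm, 44 mm straight below the grip's centre: the hook's stem is clamped here at a length that differs each time and is not measured. The throat floor (where the bar will rest) is straight below, 102 to 124 mm below the grip's centre; it must be found by sight or by feel.
- throat_axis (a point): A point on the vertical line through grip and throat, 100 mm below the grip's centre. Hook of 7 mm wire in the yoke's y-z plane: shank on the +y side (wire centre 12 mm off), free point on -y (wire centre 14 mm off), its top 17 mm above the throat floor; gap about 17 mm, open upwards. The hook goes under the bar moving to its own -y, point first; its wire reaches 7 mm below the throat floor.
- lift (a joint): How far the balancer's carriage, with the grip and hook, is pulled down (m): 0 at the top, where the grip's origin is at height 335 mm, to 0.145 lowest. The spring always pulls up: about 8 N on the hand at the top, 13 N at 0.08, 16 N at 0.13. Released, it flies up.
- swivel (a joint): Turn of the arm about the post (rad), counter-clockwise from above positive; 0 = the arm points along the stand's -x. Range -0.7 to 0.7; light friction (under 1 N at the grip), stays where left.
- pot: Closed steel lamp-oil pot, 170 mm in diameter, 88 mm high, about 3 kg, free-standing. Origin at the centre of its underside. A stiff steel wire handle (7 mm thick) stands over it in its x-z plane: a level bar along the pot's x, straight for 112 mm, with its centre line 157 mm above the table, and sloping legs at both ends. The bar points roughly to the post (within 0.4 rad), its middle 207 to 229 mm from it.
- bar_mid (a point): Middle of the pot's handle bar, on its centre line, straight above the pot's origin.
- tealight0: Tealight, 38 mm wide, 16 mm high, leave alone.
- tealight1: Tealight, same.
- tealight2: Tealight, same.
- tealight3: Tealight, same.
- tin_a: Candle tin, 66 mm wide, 80 mm high, leave alone.
- tin_b: Candle tin, same.
- oil_bottle: Oil bottle, 72 mm wide, 190 mm high, leave alone.
There are look-alikes about, which are no part of the job. Several things have the shape of the pot; the one meant has the colours described above.

How it is judged:
On the way, in this order (a step that is already met when the one before it is completed fails the run):
1. the sprung hook has been pulled down (value of joint lift above 0.07 m), for 0.2 s.
2. while the grip is still held, the hook pulls up on the pot's bar, with the bar in its throat (contact force between yoke and pot above 7 N and y of bar_mid in the frame of yoke between -0.01 and 0.01 m and contact force between the fingers and yoke above 0.3 N), for 0.3 s.
At the end, for the whole second after the job is handed in: The bar lies in the hook's throat (within 10 mm of the hook's middle across it, the hook within 45 mm of the bar's middle along it), the hook pulls on it with more than 8 N, all is at rest, and the pot stands upright (within 0.05 rad) within 30 mm of where it was (contact force between yoke and pot above 8 N and y of bar_mid in the frame of yoke between -0.01 and 0.01 m and x of bar_mid in the frame of yoke between -0.045 and 0.045 m and velocity of joint lift between -0.01 and 0.01 m/s and linear speed of pot below 0.01 m/s and angle between pot's own z axis and vertical below 0.05 rad and distance of pot from where it was at the start of the episode below 0.03 m); the robot touches nothing.
It fails at once if the hook snapped upwards (faster than 0.2 m/s) (velocity of joint lift below -0.2 m/s).
It fails at once if the pot's handle was wrenched: more than 20 N between the balancer and the pot (contact force between yoke and pot above 20 N).
It fails at once if the pot was tipped by more than 0.15 rad (angle between pot's own z axis and vertical above 0.15 rad).
It fails at once if a bystander was moved by more than 20 mm (distance of any of tealight0, tealight1, tealight2, tealight3, tin_a, tin_b, oil_bottle from where it was at the start of the episode above 0.02 m).
It also fails if it takes over 48 s, if anything falls off the work surface, if the arm or the gripper's body presses on something with over 40 N, if the wrist force passes 120 N, or if a joint passes its speed limit or range.

## Working session

There is one attempt and no reset: what is moved stays moved. The work goes in short steps, Python scripts to look and compute and a tool call to move; the robot and the scene stay as the last step left them, time stands still between calls to the robot, and variables do not carry over. Pictures are saved under pics/ and viewed, at most 10 in all, crops included, and the job is handed in when it is done.

Besides the shell and the picture viewer there is one more tool, called after "Call:" by a JSON object that holds its "method" and its "body", one argument or row to a line. move_arm: Moves the arm, as the interface text tells. Shifts and turns lie within -1 to 1; 1 stands for 30 cm of shift or 45 degrees of turn. Its arguments: {"type":"object","properties":{"rows":{"type":"array"},"hand":{"type":"number"}},"required":["rows"]}

```bash
mkdir -p pics; cat > h.py <<'E'
import numpy as np, cv2
from bench import ctrl
def shot(n,fn=None):
    p=ctrl.read_camera(n)
    if fn: cv2.imwrite('pics/'+fn,p['img'])
    return p
def proj(p,X):
    T=np.linalg.inv(p['pose']); c=T[:3,:3]@np.array(X)+T[:3,3]
    return np.round([p['fx']*c[0]/c[2]+p['cx'],p['fy']*c[1]/c[2]+p['cy']],1)
def ray(p,u,v):
    d=p['pose'][:3,:3]@np.array([(u-p['cx'])/p['fx'],(v-p['cy'])/p['fy'],1.]); return p['pose'][:3,3],d
def atz(p,u,v,z):
    o,d=ray(p,u,v); return o+d*(z-o[2])/d[2]
E
python3 - <<'E'
from h import *
np.set_printoptions(precision=3,suppress=True)
for n in('side','top'):
    p=shot(n,n+'1.png'); print(n,p['pose'][:3,3],p['pose'][:3,2],p['fx'])
    for k in('stand','yoke','stem_clamp','throat_axis','bar_mid','pot'):
        for r in ctrl.tip_of(p,k)[:4]: print(k,r['point'],round(r['score'],2),proj(p,r['point']))
print(ctrl.get_obs())
E
```

```text
side [0.271 0.659 0.852] [ 0.285 -0.663 -0.692] 503.6713650492114
stand [0.7149, -0.0078, 0.0017] 0.86 [258.5 269.1]
yoke [0.4966, -0.0073, 0.339] 0.75 [356.8 174.9]
stem_clamp [0.4966, -0.0036, 0.3391] 0.73 [356. 176.]
stem_clamp [0.4947, -0.0016, 0.2974] 0.64 [355.  196.1]
throat_axis [0.4902, -0.0089, 0.2345] 0.69 [356.4 221.2]
bar_mid [0.4971, -0.0702, 0.1566] 0.74 [361.7 230.8]
bar_mid [0.3256, 0.1568, 0.154] 0.73 [408.9 346.4]
bar_mid [0.754, -0.2344, 0.1559] 0.57 [286.8 158. ]
pot [0.7519, -0.231, -0.0011] 0.92 [288.6 209. ]
pot [0.3268, 0.1547, -0.0019] 0.82 [396.9 393.4]
pot [0.4947, -0.0711, -0.0004] 0.56 [357.7 282. ]
top [0.364 0.013 1.191] [ 0.188 -0.006 -0.982] 532.2930706316771
stand [0.7101, -0.0021, 0.0022] 0.74 [316.7 188.6]
yoke [0.4958, -0.0078, 0.3348] 0.62 [321.2 258.4]
yoke [0.4961, -0.0689, 0.0021] 0.41 [344.4 281.5]
yoke [0.4923, -0.0681, 0.155] 0.26 [349.4 274.9]
stem_clamp [0.4933, -0.0122, 0.2908] 0.87 [323.  263.8]
bar_mid [0.4936, -0.0705, 0.1582] 0.9 [350.8 274.1]
bar_mid [0.7547, -0.23, 0.1573] 0.85 [429.9 149.3]
bar_mid [0.3238, 0.1574, 0.1562] 0.58 [229.5 360.4]
pot [0.326, 0.1547, -0.0022] 0.88 [241.1 356.7]
pot [0.7529, -0.2292, 0.0021] 0.84 [414.4 173.5]
pot [0.4992, -0.0656, -0.0011] 0.75 [342.8 280.2]
pot [0.4956, -0.0043, 0.3347] 0.2 [319.1 258.5]
{'time_s': 0.7, 'qpos': array([-1.408,  0.245,  1.558, -0.   ,  1.339, -0.174]), 'qd': array([ 0.001,  0.001, -0.001,  0.   ,  0.002,  0.001]), 'joint_efforts': array([ -0.   , -41.572, -31.482,   0.069,   0.029,   0.   ]), 'position': array([ 0.215, -0.614,  0.205]), 'tool_rot': array([[ 0.944,  0.33 , -0.   ],
       [ 0.33 , -0.944, -0.   ],
       [-0.   ,  0.   , -1.   ]]), 'contact_force': array([ 0.681, -0.268, -0.072]), 'ft_torque': array([-0.064,  0.013,  0.008]), 'finger_force': 0.0, 'grip_width': 0.09411970512037036}
```

View pics/side1.png

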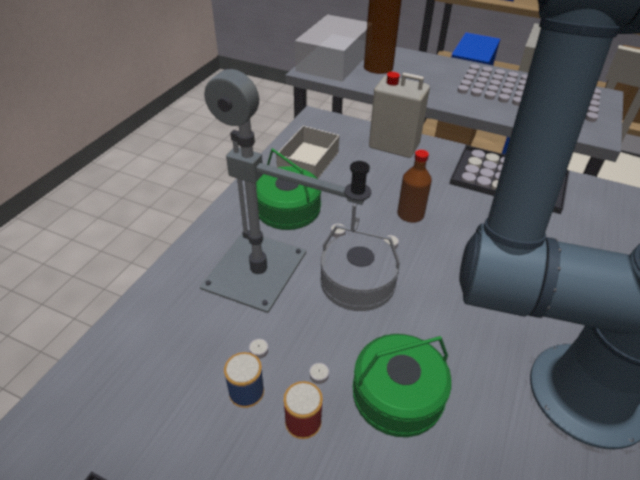

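View pics/top1.png

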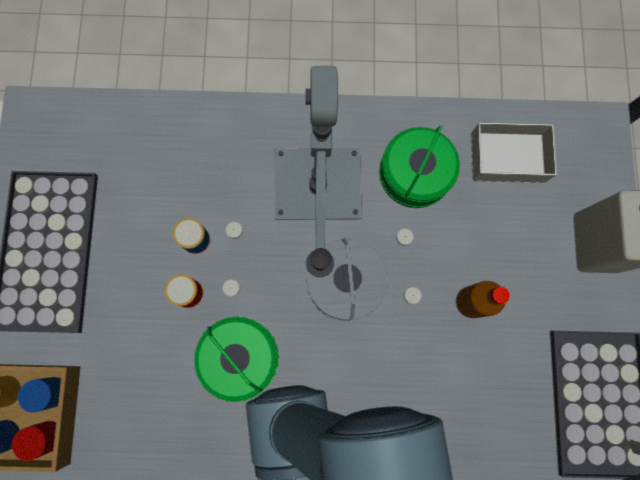

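Candidates: green pots at top-view (420,165) and (236,358), and a grey steel pot at (347,280). Only the grey one is steel-coloured and lies about 0.22 m from the post, so I'll confirm it in a crop.

```bash
python3 - <<'E'
from h import *
np.set_printoptions(precision=4,suppress=True)
s=shot('side');t=shot('top')
a=cv2.resize(t['img'][220:340,270:400],None,fx=5,fy=5,interpolation=2)[:, :400*2]
b=cv2.resize(s['img'][150:310,300:420],None,fx=3.5,fy=3.5,interpolation=2)
cv2.imwrite('pics/c1.png',np.hstack([cv2.resize(a,(390,560)),b[:560,:410]]))
print(atz(t,345,240,.14),atz(t,352,318,.14))
for k in('tin_a','tealight0','oil_bottle'):
  for r in ctrl.recognise(t,k)[:4]: print(k,r['point'],r['score'])
for n,p in(('s',s),('t',t)):
  for k in('yoke','bar_mid','stand','pot'):
    for r in ctrl.tip_of(p,k)[:3]: print(n,k,r['point'],round(r['score'],2))
E
```

```text
[ 0.5645 -0.0596  0.14  ] [ 0.4095 -0.0752  0.14  ]
tin_a [0.5789, 0.2639, 0.0848] 0.64
tin_a [0.4601, 0.2713, 0.0795] 0.61
tin_a [0.6094, 0.1791, 0.0149] 0.29
tealight0 [0.4766, 0.1849, 0.0182] 0.73
tealight0 [0.5985, -0.2026, 0.0155] 0.66
tealight0 [0.609, 0.1817, 0.0142] 0.63
tealight0 [0.4727, -0.2226, 0.0146] 0.55
oil_bottle [0.4564, -0.337, 0.1294] 0.66
s yoke [0.494, -0.0077, 0.3374] 0.74
s bar_mid [0.7544, -0.2295, 0.161] 0.96
s bar_mid [0.4951, -0.0667, 0.1572] 0.88
s bar_mid [0.3266, 0.1579, 0.1508] 0.69
s stand [0.7123, -0.0027, 0.0021] 0.73
s pot [0.3243, 0.1577, -0.0008] 0.79
s pot [0.7526, -0.231, 0.0006] 0.72
s pot [0.4944, -0.0738, 0.0019] 0.64
t yoke [0.4957, -0.0046, 0.3369] 0.68
t bar_mid [0.7543, -0.2285, 0.1588] 0.94
t bar_mid [0.4968, -0.0723, 0.1583] 0.84
t bar_mid [0.3256, 0.1546, 0.156] 0.82
t stand [0.7163, 0.001, 0.0022] 0.55
t pot [0.752, -0.2287, 0.0023] 0.9
t pot [0.329, 0.156, -0.0031] 0.7
t pot [0.4973, -0.068, -0.0004] 0.62
```

View pics/c1.png

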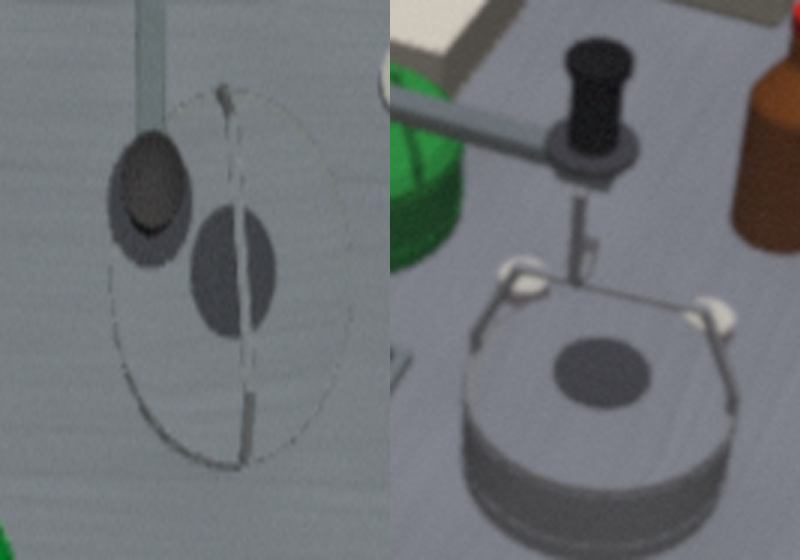

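The crop confirms it: the grey pot's bar runs from about (225,95) to (245,460) in the left half, and the hook is above and beside it. Moving over the grip.

Call:
{"method": "move_arm", "body": {
  "rows": [
    {"offset": [0, 0, -0.16], "roll": 0},
    {"offset": [0.08, -0.08, -0.3], "roll": 0.1},
    {"offset": [0.16, -0.16, -0.45], "roll": 0.15},
    {"offset": [0.25, -0.25, -0.55], "roll": 0.23},
    {"offset": [0.35, -0.35, -0.65], "roll": 0.23},
    {"offset": [0.45, -0.45, -0.72], "roll": 0.23},
    {"offset": [0.55, -0.55, -0.72], "roll": 0.23},
    {"offset": [0.65, -0.66, -0.72], "roll": 0.23},
    {"offset": [0.75, -0.77, -0.72], "roll": 0.23},
    {"offset": [0.8, -0.82, -0.72], "roll": 0.23}
  ],
  "hand": 94
}}

```text
time_s: 2.35
position: [0.3609, -0.2993, 0.4223]
tool_rot: [[0.987, 0.158, 0.001], [0.158, -0.987, -0.001], [0.001, 0.001, -1.0]]
contact_force: [-0.3, -1.2, 0.7]
grip_width: 0.0939
finger_force: 0.0
```

Call:
{"method": "move_arm", "body": {
  "rows": [
    {"offset": [0.08, -0.12, 0], "roll": 0},
    {"offset": [0.16, -0.24, 0], "roll": 0},
    {"offset": [0.24, -0.36, 0], "roll": 0},
    {"offset": [0.32, -0.48, 0], "roll": 0},
    {"offset": [0.4, -0.6, 0], "roll": 0},
    {"offset": [0.48, -0.72, 0], "roll": 0},
    {"offset": [0.54, -0.82, 0], "roll": 0},
    {"offset": [0.6, -0.9, 0], "roll": 0},
    {"offset": [0.6, -0.9, 0], "roll": 0},
    {"offset": [0.6, -0.9, 0], "roll": 0}
  ]
}}

```text
time_s: 3.35
position: [0.4958, -0.0071, 0.4214]
tool_rot: [[0.988, 0.157, -0.0], [0.157, -0.988, -0.0], [-0.0, 0.0, -1.0]]
contact_force: [0.5, -0.5, -0.1]
grip_width: 0.0938
finger_force: 0.0
```

```bash
python3 - <<'E'
from h import *
for n in('side','top'):
  p=shot(n,n+'2.png')
  for r in ctrl.tip_of(p,'yoke')[:2]: print(n,r['point'],round(r['score'],2))
print(ctrl.get_obs()['position'])
E
```

```text
side [0.4987, -0.0086, 0.3375] 0.96
side [0.4927, -0.0732, 0.1595] 0.47
top [0.4953, -0.0025, 0.3329] 0.72
top [0.4576, -0.352, 0.0012] 0.39
[ 0.49559324 -0.00828227  0.42155935]
```

View pics/side2.png

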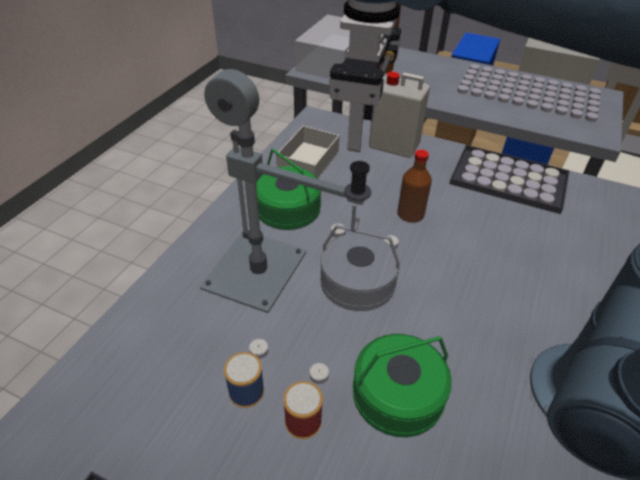

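The picture shows the gripper straight above the black grip (358,180). Going down around it, then closing.

Call:
{"method": "move_arm", "body": {
  "rows": [
    {"offset": [0, 0, 0.06], "roll": 0},
    {"offset": [0, 0, 0.12], "roll": 0},
    {"offset": [0, 0, 0.18], "roll": 0},
    {"offset": [0, 0, 0.24], "roll": 0},
    {"offset": [0, 0, 0.29], "roll": 0},
    {"offset": [0, 0, 0.33], "roll": 0},
    {"offset": [0, 0, 0.35], "roll": 0},
    {"offset": [0, 0, 0.36], "roll": 0},
    {"offset": [0, 0, 0.36], "roll": 0},
    {"offset": [0, 0, 0.36], "roll": 0}
  ]
}}

```text
time_s: 4.55
position: [0.4962, -0.0074, 0.3143]
tool_rot: [[0.988, 0.156, 0.001], [0.156, -0.988, -0.0], [0.001, 0.001, -1.0]]
contact_force: [-0.9, 0.6, 0.5]
grip_width: 0.0941
finger_force: 0.0
```

Call:
{"method": "move_arm", "body": {
  "rows": [
    {"offset": [0, 0, 0], "roll": 0},
    {"offset": [0, 0, 0], "roll": 0},
    {"offset": [0, 0, 0], "roll": 0},
    {"offset": [0, 0, 0], "roll": 0},
    {"offset": [0, 0, 0], "roll": 0},
    {"offset": [0, 0, 0], "roll": 0},
    {"offset": [0, 0, 0], "roll": 0},
    {"offset": [0, 0, 0], "roll": 0},
    {"offset": [0, 0, 0], "roll": 0},
    {"offset": [0, 0, 0], "roll": 0}
  ],
  "hand": 10
}}

```text
time_s: 5.55
position: [0.4958, -0.0073, 0.3134]
tool_rot: [[0.988, 0.156, -0.0], [0.156, -0.988, 0.0], [-0.0, -0.0, -1.0]]
contact_force: [-0.3, 0.3, 0.9]
grip_width: 0.0326
finger_force: 30.0
```

```bash
python3 - <<'E'
from h import *
p=shot('side'); i=p['img'][90:250,270:450]
cv2.imwrite('pics/c3.png',cv2.resize(i,None,fx=3.7,fy=3.7,interpolation=2))
for r in ctrl.tip_of(p,'yoke')[:2]: print(r['point'],round(r['score'],2))
o=ctrl.get_obs();print(o['grip_width'],o['finger_force'],o['contact_force'],o['position'])
E
```

```text
[0.4955, -0.008, 0.3395] 0.84
0.032709406568835614 29.999865805730224 [ 0.06859218 -0.39897097  0.31580959] [ 0.49581575 -0.00726254  0.31344637]
```

View pics/c3.png

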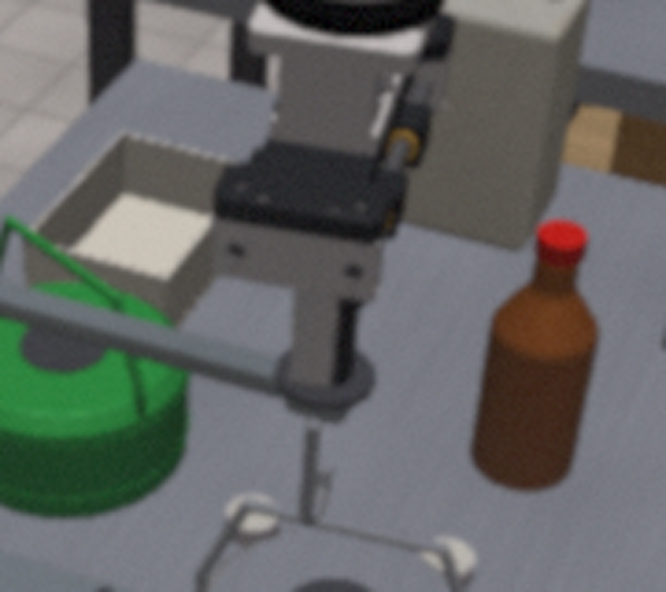

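The pads seem to sit on the 34 mm head (width 32.7 mm). I'll reopen, lower 3 mm so the tips stand on the flange, and close again.

Call:
{"method": "move_arm", "body": {
  "rows": [
    {"offset": [0, 0, 0], "roll": 0},
    {"offset": [0, 0, 0], "roll": 0},
    {"offset": [0, 0, 0.005], "roll": 0},
    {"offset": [0, 0, 0.01], "roll": 0},
    {"offset": [0, 0, 0.012], "roll": 0},
    {"offset": [0, 0, 0.012], "roll": 0},
    {"offset": [0, 0, 0.012], "roll": 0},
    {"offset": [0, 0, 0.012], "roll": 0},
    {"offset": [0, 0, 0.012], "roll": 0},
    {"offset": [0, 0, 0.012], "roll": 0}
  ],
  "hand": 44
}}

```text
time_s: 6.65
position: [0.4959, -0.0073, 0.3102]
tool_rot: [[0.988, 0.156, 0.0], [0.156, -0.988, -0.0], [0.0, 0.0, -1.0]]
contact_force: [-1.4, 0.1, 3.9]
grip_width: 0.0441
finger_force: 2.2
```

Call:
{"method": "move_arm", "body": {
  "rows": [
    {"offset": [0, 0, 0], "roll": 0},
    {"offset": [0, 0, 0], "roll": 0},
    {"offset": [0, 0, 0], "roll": 0},
    {"offset": [0, 0, 0], "roll": 0},
    {"offset": [0, 0, 0], "roll": 0},
    {"offset": [0, 0, 0], "roll": 0},
    {"offset": [0, 0, 0], "roll": 0},
    {"offset": [0, 0, 0], "roll": 0},
    {"offset": [0, 0, 0], "roll": 0},
    {"offset": [0, 0, 0], "roll": 0}
  ],
  "hand": 10
}}

```text
time_s: 7.65
position: [0.4962, -0.0073, 0.3102]
tool_rot: [[0.988, 0.156, 0.001], [0.156, -0.988, -0.0], [0.001, 0.0, -1.0]]
contact_force: [-0.3, 0.1, 4.4]
grip_width: 0.0324
finger_force: 30.6
```

Call:
{"method": "move_arm", "body": {
  "rows": [
    {"offset": [0, 0, 0.02], "roll": 0},
    {"offset": [0, 0, 0.06], "roll": 0},
    {"offset": [0, 0, 0.11], "roll": 0},
    {"offset": [0, 0, 0.16], "roll": 0},
    {"offset": [0, 0, 0.21], "roll": 0},
    {"offset": [0, 0, 0.26], "roll": 0},
    {"offset": [0, 0, 0.3], "roll": 0},
    {"offset": [0, 0, 0.33], "roll": 0},
    {"offset": [0, 0, 0.35], "roll": 0},
    {"offset": [0, 0, 0.36], "roll": 0}
  ]
}}

```text
time_s: 8.65
position: [0.4963, -0.0075, 0.2036]
tool_rot: [[0.988, 0.156, 0.001], [0.156, -0.988, -0.001], [0.001, 0.001, -1.0]]
contact_force: [-5.9, 0.5, 16.1]
grip_width: 0.0325
finger_force: 33.5
```

```bash
python3 - <<'E'
from h import *
p=shot('side'); i=p['img'][150:310,270:450]
cv2.imwrite('pics/c4.png',cv2.resize(i,None,fx=3.7,fy=3.7,interpolation=2))
for k in('yoke','throat_axis','stem_clamp','bar_mid'):
  for r in ctrl.tip_of(p,k)[:2]: print(k,r['point'],round(r['score'],2))
o=ctrl.get_obs();print(o['grip_width'],o['finger_force'],o['contact_force'],o['position'])
E
```

```text
yoke [0.496, -0.0087, 0.2322] 0.61
throat_axis [0.4889, -0.0115, 0.1274] 0.83
stem_clamp [0.4954, -0.0059, 0.1886] 0.75
bar_mid [0.7558, -0.2372, 0.1544] 0.88
bar_mid [0.4964, -0.0722, 0.1594] 0.66
0.03241530881172604 33.30788226448931 [-4.6698727   0.0912411  14.53721603] [ 0.49626639 -0.00750107  0.20401438]
```

View pics/c4.png

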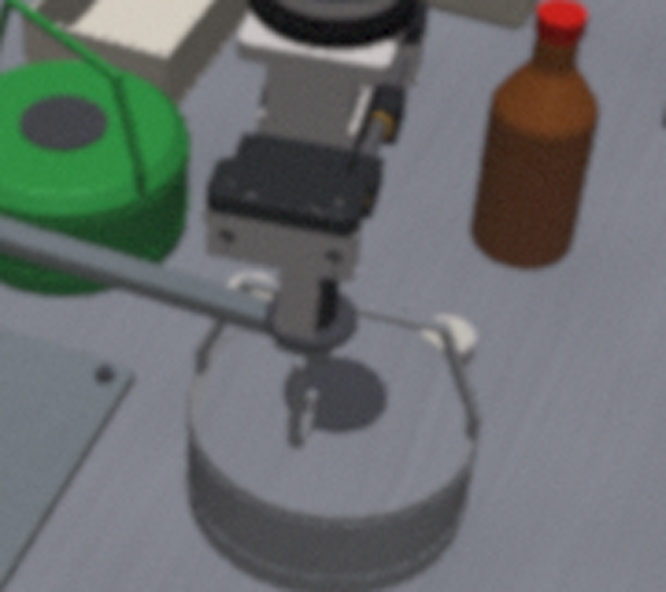

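The hook is down, with its bottom at crop (298,445) and its point at (312,392). Both look clear of the pot and below the bar; checking the heights.

```bash
python3 - <<'E'
from h import *
p=shot('side')
for z in(.10,.105,.11,.115,.12,.125): print(z,proj(p,[.496,-.0075,z]))
for z in(.12,.125,.13,.135,.14,.145): print(z,proj(p,[.496,-.0215,z]))
E
```

```text
0.1 [349.1 270.2]
0.105 [349.2 268.5]
0.11 [349.3 266.8]
0.115 [349.5 265.1]
0.12 [349.6 263.4]
0.125 [349.8 261.7]
0.12 [352.2 258.9]
0.125 [352.4 257.1]
0.13 [352.5 255.4]
0.135 [352.7 253.7]
0.14 [352.9 251.9]
0.145 [353.  250.1]
```

Call:
{"method": "move_arm", "body": {
  "rows": [
    {"offset": [-0.002, 0.02, -0.01], "roll": -0.03},
    {"offset": [-0.005, 0.05, -0.015], "roll": -0.09},
    {"offset": [-0.006, 0.075, -0.015], "roll": -0.13},
    {"offset": [-0.007, 0.1, -0.015], "roll": -0.18},
    {"offset": [-0.007, 0.125, -0.015], "roll": -0.22},
    {"offset": [-0.006, 0.153, -0.015], "roll": -0.27},
    {"offset": [-0.004, 0.175, -0.015], "roll": -0.31},
    {"offset": [-0.003, 0.192, -0.015], "roll": -0.34},
    {"offset": [-0.001, 0.203, -0.015], "roll": -0.36},
    {"offset": [-0.001, 0.207, -0.015], "roll": -0.36}
  ]
}}

```text
time_s: 9.95
position: [0.5061, -0.0694, 0.2089]
tool_rot: [[0.905, 0.425, 0.002], [0.425, -0.905, -0.001], [0.002, 0.002, -1.0]]
contact_force: [-2.0, 0.9, 13.5]
grip_width: 0.0327
finger_force: 33.3
```

```bash
python3 - <<'E'
from h import *
p=shot('side'); i=p['img'][170:300,290:440]
cv2.imwrite('pics/c5.png',cv2.resize(i,None,fx=4.5,fy=4.5,interpolation=2))
t=shot('top')
for q in(p,t):
 for k in('yoke','throat_axis','bar_mid','pot'):
  for r in ctrl.tip_of(q,k)[:3]: print(k,r['point'],round(r['score'],2))
o=ctrl.get_obs();print(o['grip_width'],o['finger_force'],o['contact_force'],o['position'])
E
```

```text
yoke [0.5039, -0.0698, 0.2397] 0.86
yoke [0.4798, 0.1832, -0.0009] 0.71
throat_axis [0.4995, -0.0732, 0.1319] 0.62
bar_mid [0.492, -0.0677, 0.1572] 0.9
bar_mid [0.7513, -0.233, 0.16] 0.88
pot [0.4962, -0.0675, -0.0019] 0.85
pot [0.3237, 0.1526, -0.0006] 0.69
pot [0.7525, -0.2309, 0.0009] 0.58
yoke [0.5058, -0.0705, 0.232] 0.66
throat_axis [0.5858, 0.2691, -0.0041] 0.7
bar_mid [0.755, -0.2299, 0.1572] 0.81
bar_mid [0.325, 0.1573, 0.1574] 0.63
bar_mid [0.4942, -0.0718, 0.1556] 0.59
pot [0.4961, -0.0714, 0.0026] 0.96
pot [0.7519, -0.2288, 0.0015] 0.94
pot [0.3285, 0.157, -0.0028] 0.93
0.03235623052647118 33.2119781456413 [-3.57458523 -0.84656405 13.49455682] [ 0.50605744 -0.06924643  0.2088723 ]
```

View pics/c5.png

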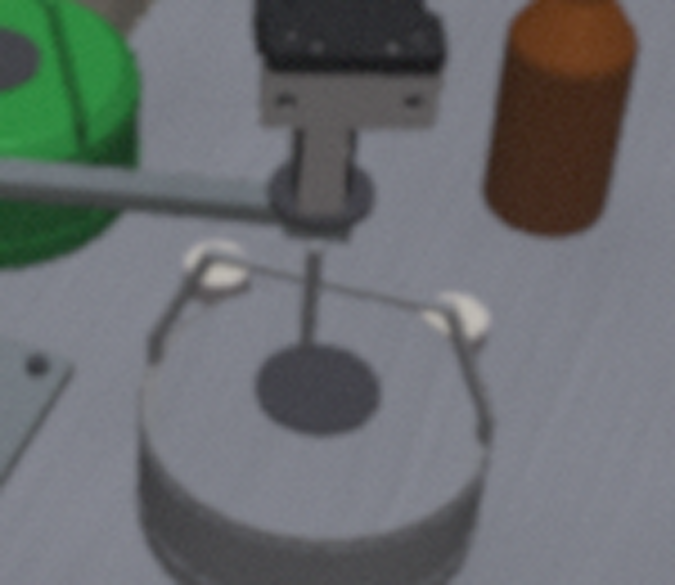

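The shank (310,250–345) passes on the camera (+y) side of the bar, which crosses it at (315,285). That is the correct side. Letting it up, first by about 30 mm.

Call:
{"method": "move_arm", "body": {
  "rows": [
    {"offset": [0, 0, -0.008], "roll": 0},
    {"offset": [0, 0, -0.02], "roll": 0},
    {"offset": [0, 0, -0.033], "roll": 0},
    {"offset": [0, 0, -0.046], "roll": 0},
    {"offset": [0, 0, -0.059], "roll": 0},
    {"offset": [0, 0, -0.072], "roll": 0},
    {"offset": [0, 0, -0.083], "roll": 0},
    {"offset": [0, 0, -0.092], "roll": 0},
    {"offset": [0, 0, -0.098], "roll": 0},
    {"offset": [0, 0, -0.1], "roll": 0}
  ]
}}

```text
time_s: 11.45
position: [0.506, -0.0691, 0.2388]
tool_rot: [[0.905, 0.425, 0.002], [0.425, -0.905, -0.001], [0.002, 0.002, -1.0]]
contact_force: [-1.5, -0.2, 12.3]
grip_width: 0.0328
finger_force: 32.7
```

```bash
python3 - <<'E'
from h import *
p=shot('side'); i=p['img'][170:300,290:440]
cv2.imwrite('pics/c6.png',cv2.resize(i,None,fx=4.5,fy=4.5,interpolation=2))
print(atz(p,335.6,227.8,.157),atz(p,388.9,238.4,.157),atz(p,360,233.3,.157))
print(ctrl.get_obs()['contact_force'])
E
```

```text
[ 0.54874603 -0.05491335  0.157     ] [ 0.43936133 -0.07240794  0.157     ] [ 0.49744744 -0.06119847  0.157     ]
[-3.23074394  0.78859252 13.86761563]
```

View pics/c6.png

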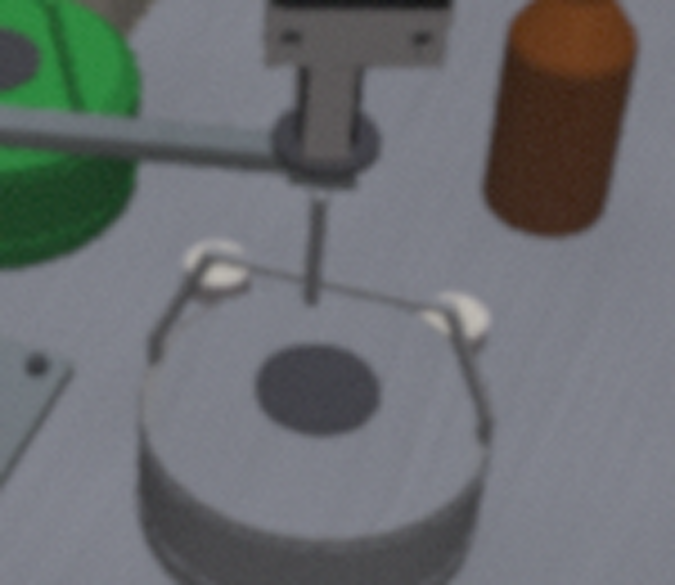

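The hook bottom is now about level with the bar (310,300), with no contact felt. The two views put the bar 3–4 mm to +y of the hook's middle, so I'll shift 3 mm and let it up a little further.

Call:
{"method": "move_arm", "body": {
  "rows": [
    {"offset": [0.001, -0.003, 0], "roll": 0},
    {"offset": [0.001, -0.006, 0], "roll": 0},
    {"offset": [0.002, -0.01, 0], "roll": 0},
    {"offset": [0.002, -0.01, -0.002], "roll": 0},
    {"offset": [0.002, -0.01, -0.004], "roll": 0},
    {"offset": [0.002, -0.01, -0.006], "roll": 0},
    {"offset": [0.002, -0.01, -0.008], "roll": 0},
    {"offset": [0.002, -0.01, -0.01], "roll": 0},
    {"offset": [0.002, -0.01, -0.012], "roll": 0},
    {"offset": [0.002, -0.01, -0.012], "roll": 0}
  ]
}}

```text
time_s: 12.5
position: [0.5052, -0.0664, 0.2414]
tool_rot: [[0.906, 0.424, 0.002], [0.424, -0.906, -0.001], [0.001, 0.002, -1.0]]
contact_force: [-0.5, -1.8, 9.0]
grip_width: 0.0325
finger_force: 32.1
```

Call:
{"method": "move_arm", "body": {
  "rows": [
    {"offset": [0, 0, 0], "roll": 0},
    {"offset": [0, 0, -0.001], "roll": 0},
    {"offset": [0, 0, -0.001], "roll": 0},
    {"offset": [0, 0, -0.002], "roll": 0},
    {"offset": [0, 0, -0.002], "roll": 0},
    {"offset": [0, 0, -0.003], "roll": 0},
    {"offset": [0, 0, -0.003], "roll": 0},
    {"offset": [0, 0, -0.003], "roll": 0},
    {"offset": [0, 0, -0.003], "roll": 0},
    {"offset": [0, 0, -0.003], "roll": 0}
  ]
}}

```text
time_s: 13.5
position: [0.5052, -0.0664, 0.2416]
tool_rot: [[0.906, 0.424, 0.002], [0.424, -0.906, -0.001], [0.001, 0.002, -1.0]]
contact_force: [0.2, -1.6, 5.5]
grip_width: 0.0329
finger_force: 31.8
```

```bash
python3 - <<'E'
from h import *
p=shot('side'); i=p['img'][190:270,310:410]
cv2.imwrite('pics/c7.png',cv2.resize(i,None,fx=7,fy=7,interpolation=2))
for r in ctrl.tip_of(p,'yoke')[:1]: print(r['point'],round(r['score'],2))
o=ctrl.get_obs();print(o['contact_force'],o['position'])
E
```

```text
[0.5051, -0.0705, 0.2694] 0.93
[ 1.97975258 -1.80126797  5.79648673] [ 0.50517021 -0.06635949  0.24158509]
```

View pics/c7.png

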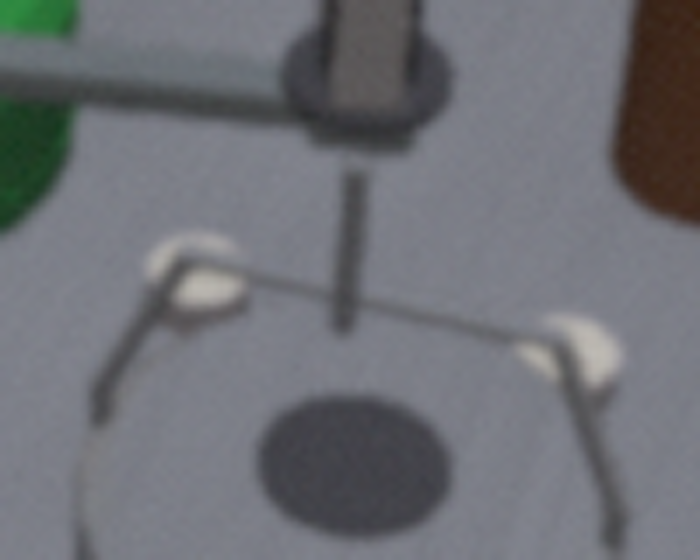

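The hook bottom sits at the bar (340,300–330), and the hand's load has dropped from about 13 to 5.6 N, so the throat has taken the bar. The contact height gives L ≈ 112 mm, within 102–124, so it is not the point that is touching. Letting up a little more.

Call:
{"method": "move_arm", "body": {
  "rows": [
    {"offset": [0, 0, -0.001], "roll": 0},
    {"offset": [0, 0, -0.002], "roll": 0},
    {"offset": [0, 0, -0.003], "roll": 0},
    {"offset": [0, 0, -0.003], "roll": 0},
    {"offset": [0, 0, -0.003], "roll": 0},
    {"offset": [0, 0, -0.003], "roll": 0},
    {"offset": [0, 0, -0.003], "roll": 0},
    {"offset": [0, 0, -0.003], "roll": 0},
    {"offset": [0, 0, -0.003], "roll": 0},
    {"offset": [0, 0, -0.003], "roll": 0}
  ]
}}

```text
time_s: 14.6
position: [0.5051, -0.0662, 0.2417]
tool_rot: [[0.905, 0.425, 0.002], [0.425, -0.905, -0.001], [0.001, 0.002, -1.0]]
contact_force: [5.0, -3.8, 2.6]
grip_width: 0.0323
finger_force: 31.9
```

Call:
{"method": "move_arm", "body": {
  "rows": [
    {"offset": [0, 0, 0], "roll": 0},
    {"offset": [0, 0, 0], "roll": 0},
    {"offset": [0, 0, 0], "roll": 0},
    {"offset": [0, 0, 0], "roll": 0},
    {"offset": [0, 0, 0], "roll": 0},
    {"offset": [0, 0, 0], "roll": 0},
    {"offset": [0, 0, 0], "roll": 0},
    {"offset": [0, 0, 0], "roll": 0},
    {"offset": [0, 0, 0], "roll": 0},
    {"offset": [0, 0, 0], "roll": 0}
  ],
  "hand": 90
}}

```text
time_s: 15.6
position: [0.5044, -0.0657, 0.2417]
tool_rot: [[0.905, 0.425, -0.0], [0.425, -0.905, 0.0], [-0.0, -0.0, -1.0]]
contact_force: [-0.5, -0.1, 0.0]
grip_width: 0.0898
finger_force: 0.0
```

Call:
{"method": "move_arm", "body": {
  "rows": [
    {"offset": [0, 0, -0.01], "roll": 0},
    {"offset": [0, 0, -0.03], "roll": 0},
    {"offset": [0, 0, -0.06], "roll": 0},
    {"offset": [0, 0, -0.1], "roll": 0},
    {"offset": [0, 0, -0.15], "roll": 0},
    {"offset": [0, 0, -0.2], "roll": 0},
    {"offset": [0, 0, -0.25], "roll": 0},
    {"offset": [0, 0, -0.3], "roll": 0},
    {"offset": [0, 0, -0.35], "roll": 0},
    {"offset": [0, 0, -0.38], "roll": 0}
  ]
}}

```text
time_s: 16.6
position: [0.5049, -0.0658, 0.3578]
tool_rot: [[0.905, 0.425, 0.002], [0.425, -0.905, -0.001], [0.001, 0.001, -1.0]]
contact_force: [-0.0, 0.1, 0.0]
grip_width: 0.09
finger_force: 0.0
```

```bash
python3 - <<'E'
from h import *
p=shot('side'); i=p['img'][140:300,280:440]
cv2.imwrite('pics/c8.png',cv2.resize(i,None,fx=3.7,fy=3.7,interpolation=2))
t=shot('top')
for q in(p,t):
 for k in('yoke','bar_mid','pot'):
  for r in ctrl.tip_of(q,k)[:3]:
   if abs(r['point'][0]-.5)<.05: print(k,r['point'],round(r['score'],2))
o=ctrl.get_obs();print(o['contact_force'],o['position'])
E
```

```text
yoke [0.5083, -0.0732, 0.2694] 0.79
bar_mid [0.496, -0.0707, 0.1577] 0.83
pot [0.4919, -0.0723, -0.0005] 0.83
yoke [0.506, -0.0697, 0.2671] 0.83
bar_mid [0.4936, -0.0729, 0.1582] 0.93
pot [0.4983, -0.068, 0.0007] 0.92
[ 0.30307696 -0.24654731  0.60560437] [ 0.50417116 -0.06559552  0.35480578]
```

View pics/c8.png

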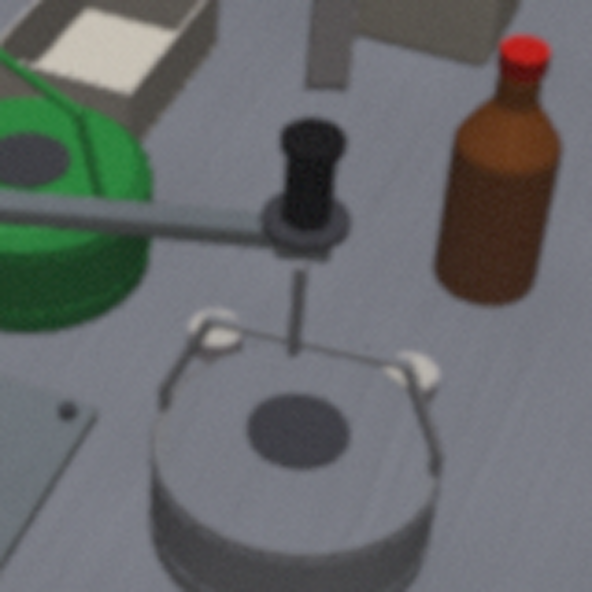

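The balancer stays held down at grip height of about 0.268 m. The hook sits on the bar at (297,350), the pot has not moved and the gripper is clear. Handing in.

```bash
python3 -c "
from bench import ctrl
print(ctrl.finish_job())"
```

```text
the job is handed in; nothing more can be done
None
```

I hooked the balancer under the steel pot's bar, let it up gently in the hand until it pulled at roughly 10 N (worked out from the drop in load on the hand), released it and handed the job in; the hand-in returned no verdict.

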